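# Close a split plaster mould with its turnbuckle

## Robot

A 6-joint arm with a two-finger parallel gripper is mounted at the origin on the work surface. World frame = base frame: x ahead of the robot, y to its left, z up, the work surface at z = 0. Lengths are in mm, angles in degrees, forces in N, time in s.
With the tool pointing down it reaches from about 375 to 975 mm from the base axis. Payload 3.8 kg.
Tool frame: the origin (TCP) lies on the centre line of the jaws, within the pads' length; the fingertips stand 17 mm ahead of it and the grasp point (between the pads) lies 2 mm behind it (env.tip_extent is the distance from the TCP to the fingertips, in mm); z points along the fingers, y is the line along which they close (so a half turn about z gives the same grasp; the last joint's range is limited). The gripper opens to 85 mm and grips with 20 to 120 N. Pads are 22 mm wide; open, the fingers measure 114 mm over their backs; the gripper's body (76 mm by 85 mm) begins 54 mm behind the grasp point. The pads swing forward as they close: fully open they stand 13 mm farther back than shut.
Start: joints at [-69.208, 15.12, 91.902, -0, 72.978, -2.114], TCP at [262.727, -621.766, 248.28] pointing down, gripper open.
Joint ranges: [-150.88, 150.88], [-54.13, 125.18], [17.81, 147.31], [-75.09, 255.09], [0, 152.58], [-146.25, 146.25]. Speed limits (degrees/s): [147.25, 147.25, 180, 180, 180, 180].

## Interface

Orientations are given as [roll, pitch, yaw] about the fixed x, y, z axes, in that order (R = Rz(yaw) Ry(pitch) Rx(roll)).
In Python, from rig import env, cams gives the robot as it stands.
- The arm moves only by the tool drive_tool, never from a script. Its argument "deltas" is a list of rows, each an object with "delta_rot": the turn, a rotation vector about the tool's x, y, z in degrees, a list of three; "dp": the shift along the tool's x, y, z in mm, a list of three; "claw": the opening, from 0 (shut) to 1 (fully open). In form: [{"delta_rot": [ax, ay, az], "dp": [dx, dy, dz], "claw": claw}, ...]. A call has 1 to 5 rows; each row shifts and turns the commanded pose from where the row before left it, along the tool's axes as they then stand; what a row does not reach is not made up. A row lasts 1/12 s, in which the tool goes at most 41.7 mm and 7.16 degrees, less where a joint would pass 70% of its speed; a pose out of reach is approached as far as the arm can. A call is refused whole if a number of a shift passes 41.7 or a number of a turn 7.16, either way. A call with a gripper value outside its range is refused whole. The fingers move at their own pace and stop on an object; "grip_force" is the grip in N (left out, the last holds). Time passes only in rows, so rows that do not move let the fingers close. It gives the time, the measured TCP pose, the force, the opening and the grip force at its end, in the units of the state.
- env.state(): the state, without advancing time (a new reading comes with each control period).
- cams.read_camera(name): name is "scene" or "top"; returns (picture, depth): 420x560x3 uint8, red, green, blue; 420x560 float32, mm along the optical axis (not along the pixel's ray), 0 where there is no reading.
- cams.camera_params(name): a dict with "K" (3x3 intrinsics, pixels), "extrinsics" (4x4, takes a point from world to camera coordinates). Camera axes: x right, y down, z forward; pixel columns grow to the right and rows downward; lengths in mm; the calibration is good to about 2 mm. A picture is of the moment at which its call begins. camera_params takes no time and is no camera call.
- env.job_done(): hands the job in; it is judged then, once.
The state is a dict: "time": time; "joint_positions": joint angles; "joint_velocities": joint speeds; "tau": joint torques, N m; "eef_pos": TCP position; "tool_rot": TCP orientation; "wrist_force": force on the tool from outside, world axes, zero at the start; "moment": the same for the moment, N m; "opening": opening from 0.0 (shut) to 1.0 (fully open); "grasp_force": force on a finger pad.
Only numpy, scipy, OpenCV 4.12 (cv2) and the standard library are available. Lean on these libraries where they do the work, as an engineer would, in place of code of your own. Each camera call takes 0.05 s, during which the arm holds its last target. There are 200 camera calls.

## Task

Two split plaster moulds stand open on the sculptor's bench, each drawn together by its own turnbuckle. Close the round mould: swing the steel bar of its turnbuckle from leaning away from the mould right over to the mould's side, as far as it goes, so that both halves draw in and meet, then let go. Leave the square mould's turnbuckle as it is.

Things in the scene. Friction and masses are not known exactly. Their poses are not given: they have to be found in the camera images.
- round_frame: Fixed board of the round mould, 200 x 190, top 15 mm up; yaw within 20 deg. Origin: on the bench below the middle of the turnbuckle's axis, which runs along y, 55 mm up. Plaster mould (100 across, split at y = 0, top 75 mm up) centred at x = -100. Steel plates (top 66 mm up) cross the axis at y = +-50 to 75. Else the +x side is clear; board ends at x = +40.
- round_sleeve (a joint): Turn of its turnbuckle body (open steel body, 90 mm long, 30 across), rad. Bar's lean from upright towards the board's +x (away from the mould) = 0.75 minus this. Starts 0 to 0.5; 0: halves 14 mm apart. Grows as the bar swings up and over the mould; at 1.5 the halves meet and it stops hard. Stiff: 0.2 N m (3 N at the ball); stays where left.
- round_bar_tip (a point): Centre of the 18 mm steel ball on the end of the round mould's turning bar: a 10 mm round steel bar standing crosswise out of the middle of the turnbuckle body (at board y = 0). This point is 75 mm from the axis and swings with the bar.
- square_bar_tip (a point): The same point on the bar of the other, rectangular mould (96 x 100 mm, top 75 mm up), on an equal board with an equal turnbuckle; the two boards may have changed places. To be left where it is.

How it is judged (in metres and radians):
At the end, for the whole second after the job is handed in: The round mould's turnbuckle is turned to within 0.2 rad (11 degrees) of its stop, so that its halves meet (gap under 3 mm), and is at rest; the square mould's bar is within 15 mm of where it was (value of joint round_sleeve above 1.3 rad and velocity of joint round_sleeve below 0.1 rad/s and distance of square_bar_tip from where it was at the start of the episode below 0.015 m); the robot touches nothing.
It fails at once if the square mould's turnbuckle was turned (its bar tip moved by more than 15 mm) (distance of square_bar_tip from where it was at the start of the episode above 0.015 m).
It also fails if it takes over 32 s, if anything falls off the work surface, if the arm or the gripper's body presses on something with over 40 N, if the wrist force passes 120 N, or if a joint passes its speed limit or range.

## Working session

There is one attempt and no reset: what is moved stays moved. The work goes in short steps, Python scripts to look and compute and a tool call to move; the robot and the scene stay as the last step left them, time stands still between calls to the robot, and variables do not carry over. Pictures are saved under pics/ and viewed, at most 10 in all, crops included, and the job is handed in when it is done.

Besides the shell and the picture viewer there is one more tool, called by a JSON object that holds its "api" and its "payload", one argument or row to a line. drive_tool: Moves the arm, as the interface text tells. Its arguments: {"type":"object","properties":{"deltas":{"type":"array"},"grip_force":{"type":"number"}},"required":["deltas"]}

```bash
mkdir -p pics; python3 - <<'E'
from rig import env,cams
import cv2,numpy as np
for n in("scene","top"):
    p,d=cams.read_camera(n); cv2.imwrite(f"pics/{n}0.png",p[:,:,::-1]); np.savez(f"{n}0.npz",p=p,d=d)
    c=cams.camera_params(n); print(n,np.round(c["K"],1).tolist(),np.round(c["extrinsics"],3).tolist())
print(env.state())
E
```

```text
scene [[406.2, 0.0, 279.3], [0.0, 406.2, 205.0], [0.0, 0.0, 1.0]] [[0.285, 0.958, 0.012, -185.73], [0.709, -0.203, -0.676, -352.775], [-0.645, 0.201, -0.737, 1100.67], [0.0, 0.0, 0.0, 1.0]]
top [[496.3, 0.0, 290.4], [0.0, 496.3, 213.4], [0.0, 0.0, 1.0]] [[-0.033, -0.999, 0.004, 13.585], [-0.971, 0.031, -0.237, 611.053], [0.236, -0.012, -0.972, 867.563], [0.0, 0.0, 0.0, 1.0]]
{'time': 0.1, 'joint_positions': array([-6.92067943e+01,  1.51651407e+01,  9.19749509e+01, -7.63637286e-05,
        7.29763504e+01, -2.11493679e+00]), 'joint_velocities': array([-0.05911742, -0.10052177, -0.11530747,  0.05727661,  0.09858843,
       -0.03132436]), 'tau': array([ 4.19420667e-04, -5.16709256e+01, -3.68589914e+01, -4.20456288e-06,
        6.30129478e-03, -9.75200805e-06]), 'eef_pos': array([ 262.51285992, -621.17649229,  247.06862309]), 'tool_rot': array([-1.79883635e+02, -4.22428058e-03,  2.29081606e+01]), 'wrist_force': array([ 0.20738387, -0.59018437, -0.11448122]), 'moment': array([ 0.01304613, -0.01972875,  0.03497894]), 'grasp_force': 0.0, 'opening': 1.000098449028197}
```

View pics/top0.png

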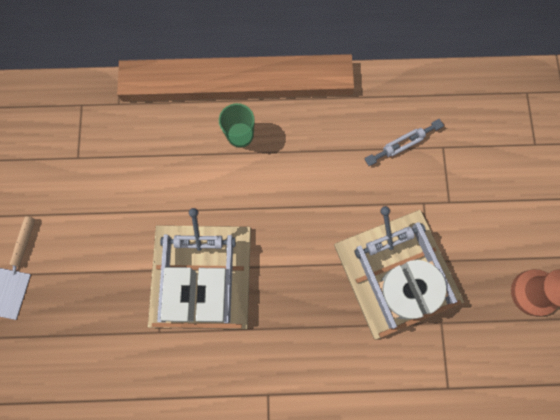

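View pics/scene0.png

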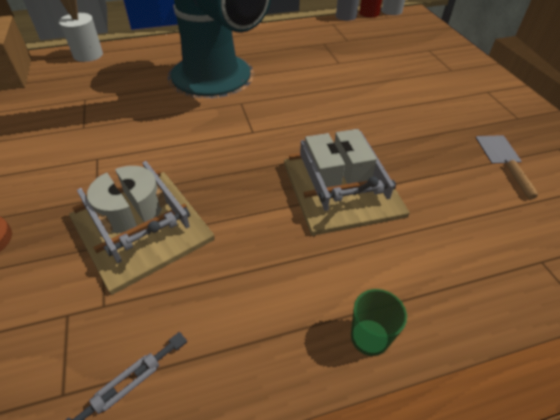

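Top view: the round mould is the right one. Its disc is at about (415,289), ball at (385,211) and turnbuckle at about (391,240). The square mould is at (193,294) with its ball at (194,213). In the scene view the round mould is at (122,195). Next I measure these.

```bash
cat > h.py <<'E'
import numpy as np,cv2
from rig import cams,env
def cp(n):
    c=cams.camera_params(n); return np.array(c["K"]),np.array(c["extrinsics"])
def ray(n,u,v):
    K,E=cp(n);R=E[:3,:3];t=E[:3,3]
    return -R.T@t, R.T@np.linalg.solve(K,[u,v,1.])
def plane(n,u,v,z):
    o,d=ray(n,u,v); return o+d*(z-o[2])/d[2]
def dep(n,u,v,d):
    o,r=ray(n,u,v); return o+r*d
def proj(n,p):
    K,E=cp(n); q=K@(E[:3,:3]@p+E[:3,3]); return q[:2]/q[2]
def cloud(n,d):
    K,E=cp(n); v,u=np.nonzero(d>0); z=d[v,u]
    P=np.linalg.solve(K,np.stack([u,v,np.ones_like(u)]).astype(float))*z
    W=E[:3,:3].T@(P-E[:3,3:]); out=np.full(d.shape+(3,),np.nan); out[v,u]=W.T; return out
E
python3 - <<'E'
from h import *
f=np.load("top0.npz");p,d=f["p"],f["d"];W=cloud("top",d)
np.set_printoptions(precision=1,suppress=True)
Z=W[...,2]
hsv=cv2.cvtColor(p,cv2.COLOR_RGB2HSV)
# plaster top
m=((Z>66)&(Z<84)&(hsv[...,1]<60)&(hsv[...,2]>130)).astype(np.uint8); m[:,:330]=0
v,u=np.nonzero(m); (c,r)=cv2.minEnclosingCircle(np.stack([u,v],1).astype(np.int32)); print("disc",c,r,plane("top",*c,75),np.nanmedian(Z[m>0]))
# board corners
b=((Z>8)&(Z<22)).astype(np.uint8);b[:,:320]=0;b[:,480:]=0;b[:200]=0;b[345:]=0
full=((Z>8)).astype(np.uint8)*1; full[:,:320]=0;full[:,480:]=0;full[:195]=0;full[345:]=0
v,u=np.nonzero(b);pts=W[v,u][:,:2].astype(np.float32);print("board rect",cv2.minAreaRect(pts),np.median(Z[v,u]))
# dark ball + bar
for x0,y0 in((385,211),(194,213)):
    s=np.s_[y0-9:y0+40,x0-14:x0+14]
    print(x0,d[y0,x0],W[y0,x0])
    print(np.round(Z[y0-7:y0+32:2,x0-8:x0+14:2]))
big=np.hstack([cv2.resize(p[195:265,350:440],None,fx=8,fy=8,interpolation=cv2.INTER_CUBIC)])
cv2.imwrite("pics/c1.png",big[:,:,::-1])
E
```

```text
disc (407.0, 273.5) 56.189510345458984 [ 490.  -217.1   75. ] 74.3001000820544
board rect ((499.9505615234375, -215.03683471679688), (200.21322631835938, 191.240966796875), 19.92255401611328) 14.197392176617136
385 896.0215 [ 599.  -176.8  118.7]
[[  4.  -1.  -1.   1.  -2.  -1.   1.  -0.   0.  -1.   2.]
 [  3.  -1.   0.   0. 115.  -0.  -2.  -2.  -1.  -1.  -1.]
 [ -0.   2. 112. 119. 120. 121. 117.   1.  -1.  -2.  -0.]
 [  1.  -2. 118. 119. 123. 122. 119.  -2.   3.   1.   2.]
 [ -3.   1. 113. 119. 119. 117. 116.  -1.  -2.  -3.  -1.]
 [  1.  -0.  -0. 117. 115. 114.  -1.   1.  -1.  -0.   1.]
 [ -3.   2.  -1. 103. 110. 108.  -1.   1.   2.   1.   1.]
 [ -0.   0.  -1.  -2. 103. 104.  -1.  -2.  -1.   1.  -0.]
 [ -2.  -0.   1.  -1. 100. 101.  98.  -1.  13.  14.  15.]
 [ -4.   1.  -3.  -0.  96.  97.  92.  14.  14.  17.  14.]
 [ -1.  -1.   0.  13.  90.  89.  88.  17.  15.  16.  14.]
 [ -3.  14.  14.  13.  87.  93.  87.  16.  13.  14.  15.]
 [ 15.  12.  13.  14.  78.  85.  83.  18.  16.  14.  14.]
 [ 12.  16.  15.  13.  16.  79.  81.  13.  12.  14.  16.]
 [ 15.  13.  14.  12.  14.  74.  76.  72.
[... 801 characters left out ...]
2.]
 [  1.   1.  -0. 100. 103.  97.  -2.  -2.   2.  -1.   0.]
 [ -2.   1.  -2.  -0.  97.  97.  -3.   1.  -0.  -1.   1.]
 [ 12.  14.  11.  14.  96.  94.  90.  12.  13.  13.  13.]
 [ 17.  17.  14.  16.  89.  88.  86.  13.  16.  13.  15.]
 [ 15.  13.  17.  15.  85.  86.  81.  12.  14.  13.  14.]
 [ 14.  15.  12.  13.  80.  84.  76.  15.  15.  15.  15.]
 [ 13.  13.  15.  12.  73.  76.  76.  13.  14.  15.  14.]
 [ 67.  68.  65.  65.  68.  74.  73.  67.  69.  65.  65.]
 [ 67.  68.  67.  66.  65.  65.  67.  68.  70.  65.  67.]
 [ 57.  59.  16.  14.  15.  62.  nan  59.  14.  17.  14.]
 [ 57.  59.  12.  15.  12.  61.  59.  57.  16.  13.  16.]
 [ 52.  53.  49.  44.  49.  52.  57.  53.  48.  48.  48.]]
```

View pics/c1.png

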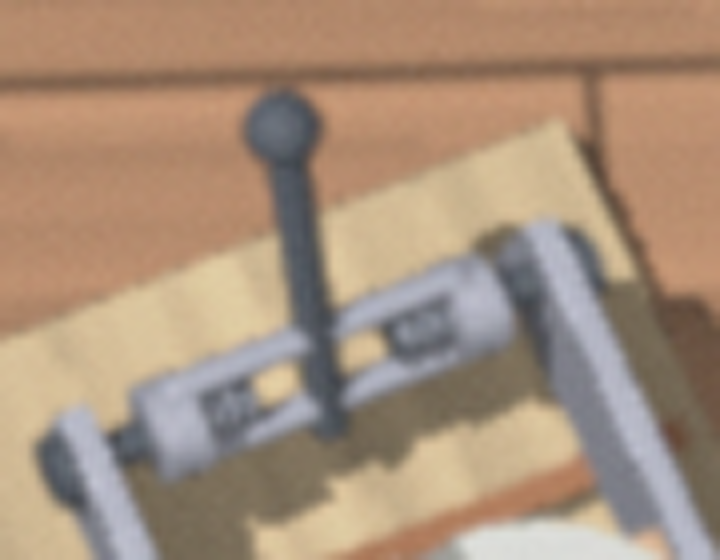

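Board: centre (500,-215), 200x191, yaw 19.9°, so its origin is at about (556,-195). The ball is at about board x=46, z=111, which gives a radius of 73 (75 expected) and a lean of about 40°, so the sleeve is at about 0.06. The plan is to close the fingers, go round to the +x side at board x≈95, and push the ball along -board x.

{"api": "drive_tool", "payload": {
  "deltas": [
    {"delta_rot": [0,0,3],"dp": [30,-18,0],"claw": 0},
    {"delta_rot": [0,0,0],"dp": [32,-19,0],"claw": 0},
    {"delta_rot": [0,0,0],"dp": [32,-19,0],"claw": 0},
    {"delta_rot": [0,0,0],"dp": [32,-19,0],"claw": 0},
    {"delta_rot": [0,0,0],"dp": [32,-19,0],"claw": 0}
  ]
}}

```text
time: 0.52
eef_pos: [378.3, -476.8, 247.6]
tool_rot: [-179.9, 0.0, 19.9]
wrist_force: [0.5, -0.2, 0.1]
opening: 0.295
grasp_force: 0.0
```

{"api": "drive_tool", "payload": {
  "deltas": [
    {"delta_rot": [0,0,0],"dp": [32,-19,0],"claw": 0},
    {"delta_rot": [0,0,0],"dp": [32,-19,0],"claw": 0},
    {"delta_rot": [0,0,0],"dp": [32,-19,0],"claw": 0},
    {"delta_rot": [0,0,0],"dp": [32,-19,0],"claw": 0},
    {"delta_rot": [0,0,0],"dp": [32,-19,0],"claw": 0}
  ]
}}

```text
time: 0.93
eef_pos: [496.5, -332.9, 247.8]
tool_rot: [-180.0, 0.0, 19.9]
wrist_force: [0.7, -0.2, 0.3]
opening: -0.002
grasp_force: 0.0
```

{"api": "drive_tool", "payload": {
  "deltas": [
    {"delta_rot": [0,0,0],"dp": [32,-19,0],"claw": 0},
    {"delta_rot": [0,0,0],"dp": [32,-19,0],"claw": 0},
    {"delta_rot": [0,0,0],"dp": [32,-19,0],"claw": 0},
    {"delta_rot": [0,0,0],"dp": [32,-19,0],"claw": 0},
    {"delta_rot": [0,0,0],"dp": [0,0,0],"claw": 0}
  ]
}}

```text
time: 1.35
eef_pos: [593.7, -214.1, 247.7]
tool_rot: [-179.9, -0.1, 20.2]
wrist_force: [0.3, -0.7, -0.3]
opening: 0.003
grasp_force: 0.0
```

```bash
python3 - <<'E'
from h import *
s=env.state();p=s["eef_pos"];a=np.radians(19.9);q=p[:2]-[556.4,-194.6]
print(env.tip_extent,s["time"],p,s["tool_rot"],s["wrist_force"],s["opening"],"board xy",q@[np.cos(a),np.sin(a)],q@[-np.sin(a),np.cos(a)])
E
```

```text
17.0 1.35 [ 593.69298763 -214.1247574   247.70607419] [-1.79863558e+02 -1.43620769e-01  2.01901197e+01] [ 0.26483137 -0.7149341  -0.25796969] 0.002531188777317731 board xy 28.42032534837267 -31.0526679242117
```

{"api": "drive_tool", "payload": {
  "deltas": [
    {"delta_rot": [0,0,0],"dp": [33,-15,0],"claw": 0},
    {"delta_rot": [0,0,0],"dp": [34,-16,0],"claw": 0},
    {"delta_rot": [0,0,0],"dp": [0,0,33],"claw": 0},
    {"delta_rot": [0,0,0],"dp": [0,0,35],"claw": 0},
    {"delta_rot": [0,0,0],"dp": [0,0,35],"claw": 0}
  ]
}}

```text
time: 1.77
eef_pos: [643.7, -167.3, 144.8]
tool_rot: [179.9, -0.1, 20.0]
wrist_force: [0.4, -0.6, -0.2]
opening: 0.001
grasp_force: 0.0
```

{"api": "drive_tool", "payload": {
  "deltas": [
    {"delta_rot": [0,0,0],"dp": [0,0,15],"claw": 0},
    {"delta_rot": [0,0,0],"dp": [0,0,15],"claw": 0},
    {"delta_rot": [0,0,0],"dp": [0,0,0],"claw": 0}
  ]
}}

```text
time: 2.02
eef_pos: [639.2, -166.9, 109.9]
tool_rot: [-179.7, 0.4, 19.9]
wrist_force: [-1.2, 0.2, -0.4]
opening: 0.0
grasp_force: 0.0
```

```bash
cat > st.py <<'E'
from h import *
s=env.state();p=s["eef_pos"];a=np.radians(19.9);q=p[:2]-[556.4,-194.6]
print(s["time"],p.round(1),s["tool_rot"].round(1),s["wrist_force"].round(1),"board xy",q@[np.cos(a),np.sin(a)],q@[-np.sin(a),np.cos(a)])
E
python3 st.py; python3 - <<'E'
from h import *
p,d=cams.read_camera("scene"); cv2.imwrite("pics/s1.png",cv2.resize(p[120:320,20:280],None,fx=3,fy=3)[:,:,::-1])
E
```

```text
2.0167 [ 639.2 -166.9  109.9] [-179.7    0.4   19.9] [-1.2  0.2 -0.4] board xy 87.25557543238105 -2.1442991296024445
```

View pics/s1.png

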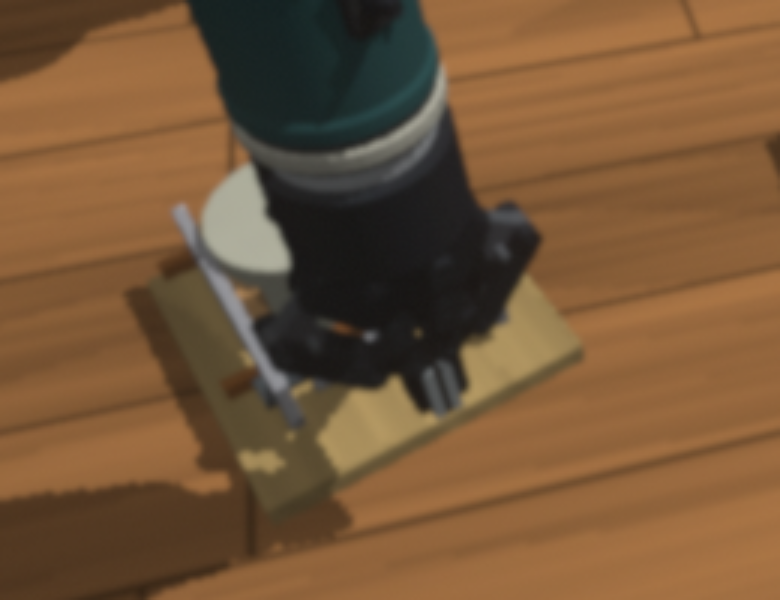

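The shut fingertips, at about (440,385) in the crop, stand on the +x side above the board, ahead of the bar and clear of the plates. Now I push.

{"api": "drive_tool", "payload": {
  "deltas": [
    {"delta_rot": [0,0,0],"dp": [-6,-1,0],"claw": 0},
    {"delta_rot": [0,0,0],"dp": [-7,-1,0],"claw": 0},
    {"delta_rot": [0,0,0],"dp": [-7,0,0],"claw": 0},
    {"delta_rot": [0,0,0],"dp": [-7,0,0],"claw": 0},
    {"delta_rot": [0,0,0],"dp": [-7,0,0],"claw": 0}
  ]
}}

```text
time: 2.48
eef_pos: [614.8, -177.1, 119.8]
tool_rot: [179.8, -0.7, 19.8]
wrist_force: [9.0, 5.3, 7.6]
opening: -0.003
grasp_force: 5.2
```

{"api": "drive_tool", "payload": {
  "deltas": [
    {"delta_rot": [0,0,0],"dp": [-7,0,0],"claw": 0},
    {"delta_rot": [0,0,0],"dp": [-7,0,0],"claw": 0},
    {"delta_rot": [0,0,0],"dp": [-7,0,0],"claw": 0},
    {"delta_rot": [0,0,0],"dp": [-7,0,0],"claw": 0},
    {"delta_rot": [0,0,0],"dp": [-7,0,0],"claw": 0}
  ]
}}

```text
time: 2.9
eef_pos: [578.3, -189.8, 117.4]
tool_rot: [179.9, -0.2, 19.9]
wrist_force: [3.9, 1.5, 2.4]
opening: 0.0
grasp_force: 1.7
```

```bash
python3 st.py
```

```text
2.9 [ 578.3 -189.8  117.4] [179.9  -0.2  19.9] [3.9 1.5 2.4] board xy 22.18419267371537 -2.9602099992163673
```

{"api": "drive_tool", "payload": {
  "deltas": [
    {"delta_rot": [0,0,0],"dp": [-7,-1,2],"claw": 0},
    {"delta_rot": [0,0,0],"dp": [-7,-1,2],"claw": 0},
    {"delta_rot": [0,0,0],"dp": [-7,-1,2],"claw": 0},
    {"delta_rot": [0,0,0],"dp": [-6,0,2],"claw": 0},
    {"delta_rot": [0,0,0],"dp": [-6,0,0],"claw": 0}
  ]
}}

```text
time: 3.32
eef_pos: [544.9, -197.8, 106.7]
tool_rot: [-180.0, -0.0, 19.9]
wrist_force: [5.1, 2.3, -0.0]
opening: -0.002
grasp_force: 2.5
```

{"api": "drive_tool", "payload": {
  "deltas": [
    {"delta_rot": [0,0,0],"dp": [-5,0,0],"claw": 0},
    {"delta_rot": [0,0,0],"dp": [-4,0,0],"claw": 0},
    {"delta_rot": [0,0,0],"dp": [-3,0,0],"claw": 0},
    {"delta_rot": [0,0,0],"dp": [0,0,0],"claw": 0}
  ]
}}

```text
time: 3.65
eef_pos: [536.5, -200.8, 108.2]
tool_rot: [180.0, -0.4, 19.8]
wrist_force: [10.5, 6.7, 3.9]
opening: -0.003
grasp_force: 5.6
```

```bash
python3 st.py
```

```text
3.65 [ 536.5 -200.8  108.2] [180.   -0.4  19.8] [10.5  6.7  3.9] board xy -20.803543359497528 0.9326518663790102
```

{"api": "drive_tool", "payload": {
  "deltas": [
    {"delta_rot": [0,0,0],"dp": [-3,0,0],"claw": 0},
    {"delta_rot": [0,0,0],"dp": [-3,0,0],"claw": 0},
    {"delta_rot": [0,0,0],"dp": [0,0,0],"claw": 0}
  ]
}}

```text
time: 3.9
eef_pos: [534.5, -202.6, 110.2]
tool_rot: [179.8, -0.8, 19.8]
wrist_force: [17.2, 9.3, 6.3]
opening: 0.001
grasp_force: 9.0
```

```bash
python3 st.py
```

```text
3.9 [ 534.5 -202.6  110.2] [179.8  -0.8  19.8] [17.2  9.3  6.3] board xy -23.281176861671145 -0.08521846260310273
```

The force is rising with little motion, so the bar is probably on its stop. I back off, lift and look.

{"api": "drive_tool", "payload": {
  "deltas": [
    {"delta_rot": [0,0,0],"dp": [15,0,0],"claw": 0},
    {"delta_rot": [0,0,0],"dp": [25,0,0],"claw": 0},
    {"delta_rot": [0,0,0],"dp": [35,0,0],"claw": 0},
    {"delta_rot": [0,0,0],"dp": [0,0,-40],"claw": 0},
    {"delta_rot": [0,0,0],"dp": [0,0,-40],"claw": 0}
  ]
}}

```text
time: 4.32
eef_pos: [594.2, -176.2, 178.6]
tool_rot: [-179.3, 0.9, 20.0]
wrist_force: [1.2, -0.6, 0.5]
opening: 0.004
grasp_force: 0.0
```

{"api": "drive_tool", "payload": {
  "deltas": [
    {"delta_rot": [0,0,0],"dp": [0,0,-40],"claw": 0},
    {"delta_rot": [0,0,0],"dp": [0,40,0],"claw": 0},
    {"delta_rot": [0,0,0],"dp": [0,40,0],"claw": 0},
    {"delta_rot": [0,0,0],"dp": [0,40,0],"claw": 0},
    {"delta_rot": [0,0,0],"dp": [0,40,0],"claw": 0}
  ]
}}

```text
time: 4.73
eef_pos: [651.4, -329.6, 224.9]
tool_rot: [-179.8, 0.3, 19.9]
wrist_force: [0.6, -0.6, 0.5]
opening: -0.002
grasp_force: 0.0
```

{"api": "drive_tool", "payload": {
  "deltas": [
    {"delta_rot": [0,0,0],"dp": [0,40,0],"claw": 0},
    {"delta_rot": [0,0,0],"dp": [0,40,0],"claw": 0},
    {"delta_rot": [0,0,0],"dp": [0,40,0],"claw": 0},
    {"delta_rot": [0,0,0],"dp": [0,0,0],"claw": 0}
  ]
}}

```text
time: 5.07
eef_pos: [691.8, -448.4, 220.5]
tool_rot: [-179.8, 0.4, 19.6]
wrist_force: [-0.5, 1.0, -1.1]
opening: 0.003
grasp_force: 0.0
```

```bash
python3 st.py; python3 - <<'E'
from h import *
p,d=cams.read_camera("top"); np.savez("t2.npz",p=p,d=d);W=cloud("top",d);Z=W[...,2]
m=(Z>98)&(Z<135); m[:,:350]=0;m[:,450:]=0;m[:200]=0;m[320:]=0
v,u=np.nonzero(m); print(len(u),u.mean() if len(u) else 0,v.mean() if len(u) else 0)
if len(u):
    q=W[m]; a=np.radians(19.9); r=q[:,:2]-[556.4,-194.6]
    print(np.median(q,0),"board x",np.median(r@[np.cos(a),np.sin(a)]),"ztop",np.percentile(q[:,2],95))
cv2.imwrite("pics/t2.png",cv2.resize(p[190:350,330:490],None,fx=3.7,fy=3.7,interpolation=cv2.INTER_CUBIC)[:,:,::-1])
E
```

```text
5.0667 [ 691.8 -448.4  220.5] [-179.8    0.4   19.6] [-0.5  1.  -1.1] board xy 40.904240787623195 -284.75596202627145
99 406.7979797979798 260.17171717171715
[ 508.97091257 -208.90621496  114.781528  ] board x -50.04129883680254 ztop 118.81728949652198
```

View pics/t2.png

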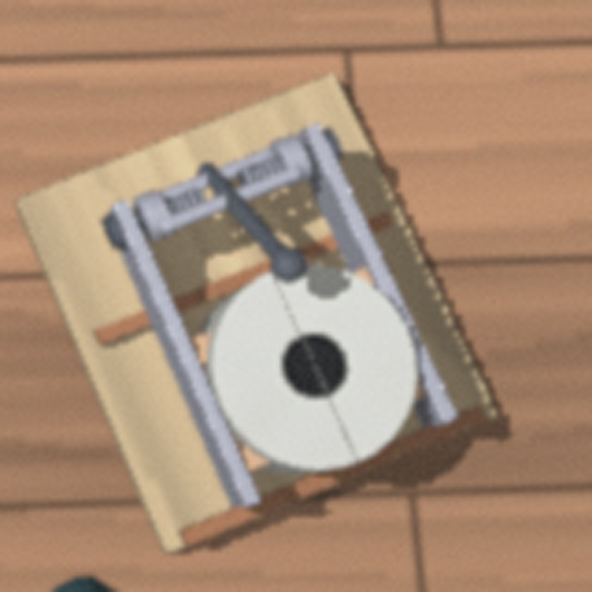

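The ball is at about (290,263) in the crop, over the mould's edge (board x≈-50, as expected at the stop). The mould's split is now only a hairline, so the halves have met.

```bash
python3 -c "
from rig import env
print(env.job_done())"
```

```text
the job is handed in; nothing more can be done
None
```

The round mould is closed: its bar is over at the stop and the halves meet. The square mould's turnbuckle was never touched, the arm is clear of everything, and I handed the job in at about 5 s of the 32 s allowed (no verdict was returned).

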